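# Set the pulley shaft in the drill jig, flat under the leaf

## Task

Set the aluminium shaft in the drill jig, ready for drilling on its flat: without lifting it out of the V-blocks, push it along them until its end is against the end stop, and roll it until its milled flat faces straight up. Swing the hinged leaf over and press it fully home, its pad lying on the flat. Leave the spanner, the pulley and the oil bottle alone, and let go of everything.

Things in the scene. Friction and masses are not known exactly. Their poses are not given: they have to be found in the camera images.
- jig: Fixed drill jig: dark base plate, two V-blocks (72 wide, 78 mm high, 90 degree grooves), end stop, hinged leaf. Origin: on the bench top under the groove's centre line. x: level, along the groove from end stop to the shaft's free end; y: to the leaf's hinge; z up. V-blocks at x -82 to -38 and 38 to 70 mm; base x -105 to 77, y -62 to 70 mm, 18 mm thick. The seated shaft's axis is at y 0, z 82 mm.
- stop_face (a point): Centre of the end stop's face, on the seated shaft's axis, at x -88, y 0, z 82 mm in the jig. The stop plate behind it is 56 mm wide and reaches up to z 94 mm.
- shaft_center (a point): Centre of the loose aluminium shaft, on its axis half-way along: 36 mm diameter, 210 mm long, about 0.6 kg. z: along it to the free end (the jig's x); x: straight out of the milled flat. Flat: 50 mm long, 23 wide, 14 mm from the axis, its middle 17 mm from this point towards the end stop. Starts 10 to 28 mm off the stop, the flat 55 degrees or more from upwards, often underneath.
- shaft_end (a point): Centre of the shaft's free end face, 105 mm from shaft_center. When the shaft is against the stop this end stands 52 mm out past the V-block: it can be gripped there across its diameter, about 27 mm in from the end, and the shaft turned by swinging the gripper about the shaft's axis. It lies 82 mm above the bench; the shaft stays as it is left.
- leaf (a joint): Angle of the jig's hinged steel leaf, rad, growing as it opens. 0: home, the pad lying on an upward flat. About 0.07: the pad stands on the round of the shaft, as the flat is not under it. Starts open, about upright, at 1.65 to 1.9 (limit 1.95). Stiff hinge: the leaf stays where it is left; 1 to 5 N at its nose moves it.
- leaf_hinge (a point): Middle of the leaf's hinge pin, at (0, 56, 112) mm in the jig; the pin is parallel to the jig's x.
- leaf_nose (a point): On the outer (upper when home) face of the leaf, 110 mm from the hinge pin. The leaf: 12 mm plate, mid-plane through the pin, 40 mm wide, 126 mm long from the pin, the last 25 mm tapering to 22 mm. Home, it lies level over the shaft towards the jig's -y, this face 118 mm above the bench. A drill bush 23 mm across stands 8 mm up from it 56 mm from the pin; the pad is below that.
- spanner: Steel spanner 190 mm long, lying on the bench; bystander. Origin near its middle, x along it.
- pulley: Dark V-belt pulley, 96 mm across, 40 mm high, lying on the bench; bystander. Origin: centre of its underside.
- cutting_oil: White oil bottle, 60 mm across, 160 mm high; bystander. Origin: centre of its underside.
Things that resemble listed ones, but are neither listed nor needed, are in the scene too. Of the things like the jig, leave any that is orange or purple; of the rest the smaller one is meant.

How it is judged (in metres and radians):
At the end, for the whole second after the job is handed in: The leaf is home (joint below 0.03 rad), the flat faces up within 0.1 rad (6 degrees), the shaft lies in the V-blocks (axis no more than 4 mm high) with its end within 3.5 mm of the end stop, and all of this stays so (value of joint leaf below 0.03 rad and angle between shaft_center's own x axis and vertical below 0.1 rad and x of shaft_center in the frame of jig below 0.0205 m and z of shaft_center in the frame of jig below 0.086 m); the robot touches nothing.
It fails at once if the shaft is lifted out of the V-blocks (its centre more than 15 mm above its seat) (z of shaft_center in the frame of jig above 0.097 m).
It fails at once if the spanner, the pulley or the oil bottle is moved by more than 20 mm (distance of any of spanner, pulley, cutting_oil from where it was at the start of the episode above 0.02 m).
It also fails if it takes over 72 s, if anything falls off the work surface, if the arm or the gripper's body presses on something with over 40 N, if the wrist force passes 120 N, or if a joint passes its speed limit or range.

## Robot

A 6-joint arm with a two-finger parallel gripper is mounted at the origin on the work surface. World frame = base frame: x ahead of the robot, y to its left, z up, the work surface at z = 0. Lengths are in mm, angles in rad, forces in N, time in s.
With the tool pointing down it reaches from about 300 to 775 mm from the base axis. Payload 14.6 kg.
Tool frame: the origin (TCP) lies midway between the tips of the shut fingers; the grasp point (between the pads) lies 19 mm behind it; z points along the fingers, y is the line along which they close (so a half turn about z gives the same grasp; the last joint's range is limited). The gripper opens to 94 mm and grips with 3 to 60 N. Pads are 16 mm wide; open, the fingers measure 119 mm over their backs; the gripper's body (75 mm by 177 mm) begins 78 mm behind the grasp point.
Start: joints at [-1.305, 0.3, 1.521, -0, 1.321, -0.067], TCP at [179.673, -519.814, 205.446] pointing down, gripper open.
Joint ranges: [-3.03, 3.03], [-0.79, 2.21], [0.23, 2.52], [-1.04, 4.18], [0, 3.07], [-2.55, 2.55]. Speed limits (rad/s): [2.22, 2.22, 2.57, 3.14, 3.14, 3.14].

## Interface

Orientations are given as [roll, pitch, yaw] about the fixed x, y, z axes, in that order (R = Rz(yaw) Ry(pitch) Rx(roll)).
In Python, from cell import manip, camera gives the robot as it stands.
- The arm moves only by the tool move_arm, never from a script. Its arguments are lists of equal length, an entry for each row: "dp": the shift along the world's x, y, z in mm, a list of three; "rotation": the turn, a rotation vector about the world's x, y, z in rad, a list of three; "hand": the opening, from 0 (shut) to 1 (fully open). A call has 1 to 10 rows; each row shifts and turns the commanded pose from where the row before left it; what a row does not reach is not made up. A row lasts 1/8 s, in which the tool goes at most 62.5 mm and 10.7 degrees, less where a joint would pass 70% of its speed; a pose out of reach is approached as far as the arm can. A call with a gripper value outside its range is refused whole. The fingers move at their own pace and stop on an object; "newtons" is the grip in N (left out, the last holds). Time passes only in rows, so rows that do not move let the fingers close. It gives the time, the measured TCP pose, the force, the opening and the grip force at its end, in the units of the state.
- manip.read_state(): the state, without advancing time (a new reading comes with each control period).
- camera(name): name is "side" or "top"; returns a dict with "image" (400x640x3 uint8, red, green, blue), "fx", "fy", "cx", "cy" (pixels), "R" (3x3) and "t" (3): a world point X has camera coordinates R X + t. Camera axes: x right, y down, z forward; pixel columns grow to the right and rows downward; lengths in mm; the calibration is good to about 2 mm. A picture is of the moment at which its call begins. There is no depth.
- manip.sign_off(): hands the job in; it is judged then, once.
The state is a dict: "clock": time; "joints": joint angles; "qd": joint speeds; "effort": joint torques, N m; "eef_pos": TCP position; "eef_rot": TCP orientation; "wrist_force": force on the tool from outside, world axes, zero at the start; "moment": the same for the moment, N m; "finger_gap": finger opening in mm; "finger_force": force on a finger pad.
Only numpy, scipy, OpenCV 4.12 (cv2) and the standard library are available. Lean on these libraries where they do the work, as an engineer would, in place of code of your own. Each camera call takes 0.05 s, during which the arm holds its last target. There are 200 camera calls.

## Working session

There is one attempt and no reset: what is moved stays moved. The work goes in short steps, Python scripts to look and compute and a tool call to move; the robot and the scene stay as the last step left them, time stands still between calls to the robot, and variables do not carry over. Pictures are saved under pics/ and viewed, at most 10 in all, crops included, and the job is handed in when it is done.

Besides the shell and the picture viewer there is one more tool, called after "Call:" in YAML: its name, and indented under it one key for each argument. move_arm: Moves the arm, as the interface text tells. Its arguments: {"type":"object","properties":{"dp":{"type":"array","items":{"type":"array","items":{"type":"number"}}},"rotation":{"type":"array","items":{"type":"array","items":{"type":"number"}}},"hand":{"type":"array","items":{"type":"number"}},"newtons":{"type":"number"}},"required":["dp","rotation","hand"]}

```bash
mkdir -p pics; cat > h.py <<'E'
import numpy as np, cv2, pickle
from cell import manip, camera
def snap(n,f):
    c=camera(n); pickle.dump(c,open(f'pics/{f}.pkl','wb')); cv2.imwrite(f'pics/{f}.png',c['image'][...,::-1]); return c
def load(f): return pickle.load(open(f'pics/{f}.pkl','rb'))
def proj(c,X):
    p=np.asarray(X,float)@np.array(c['R']).T+np.array(c['t']); return np.stack([c['fx']*p[...,0]/p[...,2]+c['cx'],c['fy']*p[...,1]/p[...,2]+c['cy']],-1)
def ray(c,u,v):
    R=np.array(c['R']); o=-R.T@np.array(c['t']); d=R.T@np.array([(u-c['cx'])/c['fx'],(v-c['cy'])/c['fy'],1]); return o,d/np.linalg.norm(d)
def atz(c,u,v,z):
    o,d=ray(c,u,v); return o+d*(z-o[2])/d[2]
E
python3 - <<'E'
from h import *
for n in('side','top'):
    c=snap(n,n+'0'); print(n,-np.array(c['R']).T@np.array(c['t']),np.array(c['R'])[2],c['fx'])
    print(proj(c,[[500,0,0],[500,-300,0],[700,0,0]]))
print(manip.read_state())
E
```

```text
side [105.19704716 581.49407802 611.47285762] [ 0.41429784 -0.67953753 -0.6054635 ] 365.13044874836646
[[306.28727927 222.76797367]
 [359.01055416 168.37593039]
 [245.7486897  198.08834443]]
top [ 334.64626991    9.71897777 1374.41666742] [ 0.10187044  0.00579357 -0.9947808 ] 434.4300141966897
[[328.19979391 203.85182046]
 [422.46621994 205.96116491]
 [329.53615586 142.43293229]]
{'clock': 0.1, 'joints': array([-1.30459468e+00,  3.00426912e-01,  1.52148342e+00,  4.96395658e-05,
        1.32070061e+00, -6.66133415e-02]), 'qd': array([-0.00040229, -0.00145445, -0.00165936, -0.00057966,  0.00159147,
        0.00213296]), 'effort': array([ 2.65838908e-04, -5.32646334e+01, -3.53284836e+01,  7.09366193e-02,
        2.34607706e-02, -8.70462350e-05]), 'eef_pos': array([ 179.63210068, -519.60524022,  204.95188069]), 'eef_rot': array([-3.14057982e+00, -1.15757780e-04,  3.32802622e-01]), 'wrist_force': array([-0.52720453, -0.32673027, -0.08560381]), 'moment': array([-0.01387655,  0.04285965, -0.00976443]), 'finger_force': 0.0, 'finger_gap': 93.83869414653337}
```

View pics/top0.png

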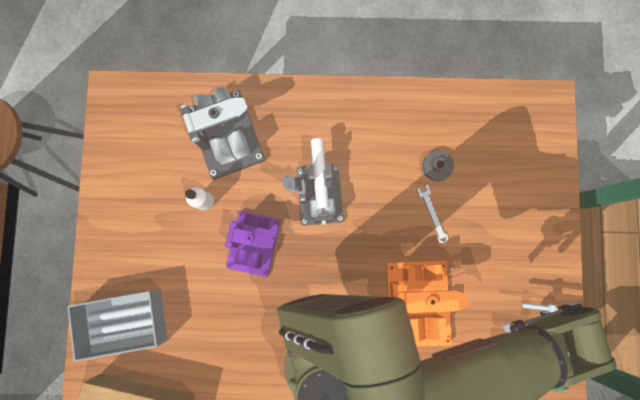

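View pics/side0.png

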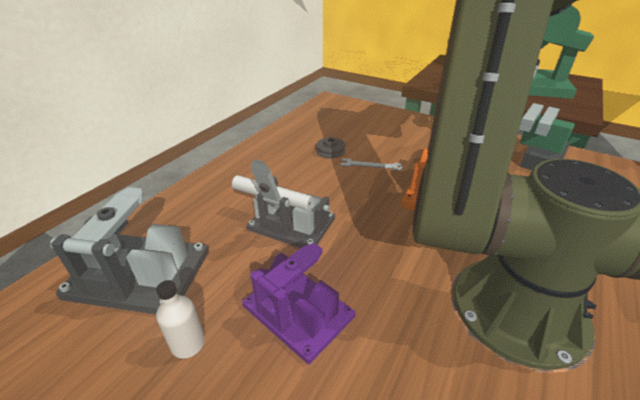

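The target jig is at about top (320,195) and side (290,210). Its free end points away from the robot (+x), with the hinge on the left (+y). Next I'll enlarge both views.

```bash
python3 - <<'E'
from h import *
a=cv2.imread('pics/top0.png')[125:235,270:370]; b=cv2.imread('pics/side0.png')[150:255,225:345]
a=cv2.resize(a,None,fx=5,fy=5,interpolation=cv2.INTER_CUBIC); cv2.imwrite('pics/ta.png',a)
b=cv2.resize(b,None,fx=5,fy=5,interpolation=cv2.INTER_CUBIC); cv2.imwrite('pics/sb.png',b)
E
```

```text
(no output)
```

View pics/ta.png

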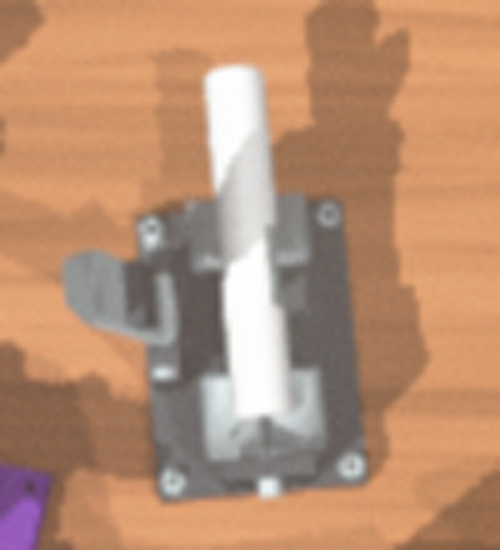

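View pics/sb.png

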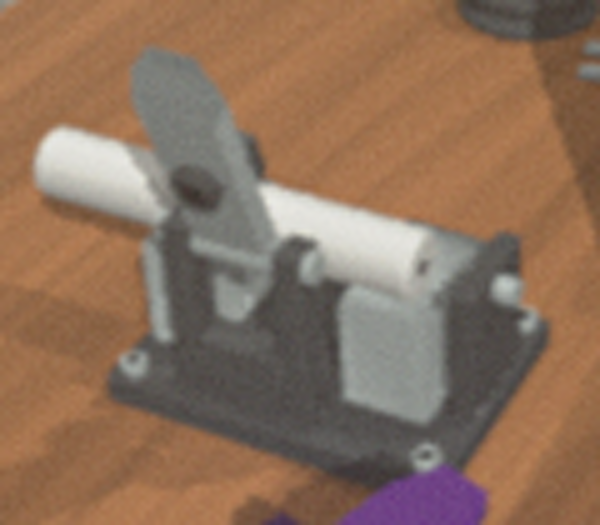

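```bash
cat >> h.py <<'E'
def J(p,X):
    X=np.atleast_2d(np.asarray(X,float)); c,s=np.cos(p[2]),np.sin(p[2])
    return np.stack([p[0]+c*X[:,0]-s*X[:,1],p[1]+s*X[:,0]+c*X[:,1],X[:,2]],-1)
E
python3 - <<'E'
from h import *
from scipy.optimize import least_squares
T=load('top0');S=load('side0')
tp=lambda L:np.array(L)/5+[270,125]-.4
sp=lambda L:np.array(L)/5+[225,150]-.4
bt=tp([(150,232),(329,215),(351,465),(173,483)]); bs=sp([(132,363),(427,457),(527,320)])
ct=tp([(135,212),(343,200),(368,487),(158,502)])
def f(p):
    i=p[3]; B=J(p,[(77-i,70-i,20),(77-i,-62+i,20),(-105+i,-62+i,20),(-105+i,70-i,20)]); C=J(p,[(77,70,18),(77,-62,18),(-105,-62,18),(-105,70,18)])
    return np.r_[(proj(T,B)-bt).ravel(),(proj(T,C)-ct).ravel()*.5,(proj(S,B[[0,3,2]])-bs).ravel()]
r=least_squares(f,[520,0,0,10]);p=r.x;print(p,r.fun.round(2)); np.save('jig.npy',p[:3])
# shaft end positions
inv=lambda X:((X-[p[0],p[1],0])@np.array([[np.cos(p[2]),-np.sin(p[2]),0],[np.sin(p[2]),np.cos(p[2]),0],[0,0,1]]))
for u in [(235,68),(262,418)]: print(inv(atz(T,*tp(u),100)),inv(atz(T,*tp(u),82)))
# overlay projections
for off in (10,15,20,25,30): 
    e=J(p,[(-88+off,0,82),(-88+off+210,0,82),(-88+off,0,100),(-88+off+210,0,100)])
    print(off,((proj(T,e)+.4-[270,125])*5).round().tolist(),((proj(S,e)+.4-[225,150])*5).round().tolist())
# leaf nose for angles
for a in (1.65,1.75,1.85,1.95):
    # outer face point 110 along, 6 offset
    d=np.array([0,-np.cos(a),np.sin(a)]);n=np.array([0,np.sin(a),np.cos(a)])
    X=np.array([0,56,112])+110*d+6*n; Y=np.array([0,56,112])+126*d
    e=J(p,[X,Y]);print(a,e.round(1).tolist(),((proj(T,e)+.4-[270,125])*5).round().tolist(),((proj(S,e)+.4-[225,150])*5).round().tolist())
E
```

```text
[5.42627908e+02 2.35494476e+01 1.12883647e-01 1.04728277e+01] [ 0.87 -0.54  0.01 -0.27  0.39  0.2   0.63 -0.21  0.17  0.32  0.08 -0.33
  0.3  -0.56  0.3  -0.17  0.3   0.87  0.14  1.35 -0.56  0.83]
[1.43832304e+02 4.12248348e-02 1.00000000e+02] [ 1.4880467e+02 -9.4991275e-02  8.2000000e+01]
[-68.10180354   2.85931572 100.        ] [-66.12281761   2.76290263  82.        ]
10 [[268.0, 437.0], [237.0, 95.0], [268.0, 434.0], [237.0, 87.0]] [[450.0, 277.0], [76.0, 169.0], [449.0, 246.0], [71.0, 139.0]]
15 [[268.0, 429.0], [237.0, 87.0], [268.0, 426.0], [236.0, 79.0]] [[440.0, 274.0], [68.0, 167.0], [440.0, 243.0], [63.0, 137.0]]
20 [[267.0, 421.0], [236.0, 79.0], [267.0, 417.0], [235.0, 71.0]] [[430.0, 271.0], [59.0, 164.0], [430.0, 241.0], [54.0, 135.0]]
25 [[266.0, 412.0], [235.0, 71.0], [266.0, 409.0], [235.0, 63.0]] [[421.0, 268.0], [51.0, 162.0], [420.0, 238.0], [46.0, 132.0]]
30 [[265.0, 404.0], [234.0, 63.0], [265.0, 401.0], [234.0, 55.0]] [[411.0, 266.0], [43.0, 160.0], [411.0, 235.0], [38.0, 130.0]]
1.65 [[534.7, 93.8, 221.2], [535.2, 89.1, 237.6]] [[124.0, 279.0], [131.0, 273.0]] [[200.0, 57.0], [202.0, 16.0]]
1.75 [[533.4, 104.5, 219.2], [533.8, 101.5, 236.0]] [[104.0, 282.0], [108.0, 276.0]] [[186.0, 74.0], [186.0, 34.0]]
1.85 [[532.3, 115.0, 216.1], [532.4, 113.7, 233.1]] [[85.0, 284.0], [85.0, 279.0]] [[173.0, 93.0], [170.0, 55.0]]
1.95 [[531.1, 125.2, 212.0], [531.1, 125.5, 229.0]] [[67.0, 287.0], [63.0, 282.0]] [[160.0, 114.0], [155.0, 78.0]]
```

The crops show the shaft about 22 mm off the stop and the leaf open at about 1.87. The base bolts fit to within 1 px. There may be a notch on the shaft's right (−y) edge at top crop (275,230–310), so I'll measure the edges numerically.

```bash
python3 - <<'E'
from h import *
T=load('top0');S=load('side0');p=np.load('jig.npy')
def rect(c,xs,qs,fn):
    P=np.array([[fn(x,q) for x in xs] for q in qs]); uv=proj(c,J(p,P.reshape(-1,3))).astype(np.float32).reshape(len(qs),len(xs),2)
    return cv2.remap(c['image'],uv[...,0],uv[...,1],cv2.INTER_CUBIC)
xs=np.arange(-90,150,.5); qs=np.arange(30,-30,-.5)
a=rect(T,xs,qs,lambda x,y:(x,y,86))
b=rect(S,xs,np.arange(30,-30,-.5),lambda x,q:(x,-q*0.66*-1,82+q*.75)) # plane facing side cam roughly
b=rect(S,xs,np.arange(30,-30,-.5),lambda x,q:(x,-q*.66,82+q*.75))
im=np.vstack([a,b]); im=cv2.resize(im,None,fx=1.66,fy=2,interpolation=cv2.INTER_CUBIC)[...,::-1]
im=np.clip(255*(im/255.)**1.3,0,255); cv2.imwrite('pics/rect.png',im)
g=a.mean(2); 
for x in range(-60,145,8):
    col=g[:,int((x+90)*2):int((x+94)*2)].mean(1); d=np.diff(col); print(x+2, 'edge+y',qs[np.argmax(d[:60])],'edge-y',qs[60+np.argmin(d[60:])],d.max().round(),d.min().round(), col[30:95:6].round().astype(int))
E
```

```text
-58 edge+y 18.0 edge-y -13.0 4.0 -6.0 [249 253 253 254 254 254 252 245 232 211 182]
-50 edge+y 18.0 edge-y -13.5 5.0 -6.0 [249 252 253 253 253 253 251 244 232 209 181]
-42 edge+y 18.5 edge-y -14.0 4.0 -5.0 [249 253 253 253 253 253 250 244 231 210 184]
-34 edge+y 21.0 edge-y -15.0 15.0 -12.0 [250 252 253 253 253 253 251 245 232 212 176]
-26 edge+y 20.5 edge-y -15.5 16.0 -11.0 [251 252 253 253 253 253 251 245 234 211 170]
-18 edge+y 20.0 edge-y -13.5 16.0 -10.0 [254 253 253 253 253 253 251 244 234 210 166]
-10 edge+y 19.0 edge-y -14.0 15.0 -11.0 [252 253 253 253 253 253 250 245 232 211 170]
-2 edge+y 21.5 edge-y -15.0 17.0 -8.0 [251 252 253 253 253 253 250 244 230 200 164]
6 edge+y 20.5 edge-y -9.5 19.0 -11.0 [253 253 253 254 254 253 253 250 203 152 133]
14 edge+y 20.0 edge-y -10.0 17.0 -11.0 [255 254 253 254 254 254 253 249 213 158 121]
22 edge+y 19.0 edge-y -10.5 14.0 -12.0 [233 255 254 254 254 254 253 246 212 151 122]
30 edge+y 15.5 edge-y -8.5 6.0 -11.0 [183 214 230 246 250 253 253 244 200 154 154]
38 edge+y 18.0 edge-y -9.5 5.0 -11.0 [169 188 200 212 222 236 245 246 205 156 136]
4
[... 510 characters left out ...]
9.0 edge-y -14.5 11.0 -8.0 [251 253 249 234 222 222 223 220 214 202 178]
102 edge+y 21.0 edge-y -18.0 12.0 -5.0 [249 252 253 253 254 241 225 219 215 205 189]
110 edge+y 20.5 edge-y -13.0 12.0 -5.0 [249 252 253 253 253 253 251 242 228 210 184]
118 edge+y 19.5 edge-y -13.5 11.0 -7.0 [251 252 253 253 253 253 251 246 234 213 184]
126 edge+y 19.0 edge-y -14.5 11.0 -6.0 [251 252 252 253 253 253 251 246 233 213 186]
134 edge+y 18.5 edge-y -15.0 10.0 -5.0 [249 252 253 253 253 253 251 246 234 215 189]
142 edge+y 20.5 edge-y -12.5 10.0 -5.0 [247 253 253 254 254 254 252 247 236 213 189][ WARN:0@0.587] global loadsave.cpp:1063 imwrite_ Unsupported depth image for selected encoder is fallbacked to CV_8U.
```

View pics/rect.png

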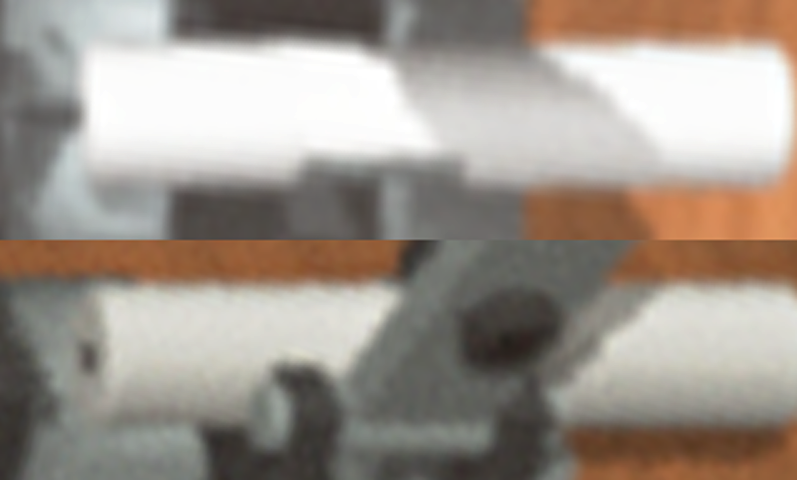

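The flat faces the −y side, about 80° from up, over jig x 5 to 50. The shaft therefore needs about −80° about jig x. I'll start by moving towards the free end.

Call:
move_arm:
  dp:
    - [40,40,0]
    - [40,40,0]
    - [40,40,0]
    - [40,40,0]
    - [40,40,0]
    - [40,40,0]
    - [40,40,0]
    - [40,40,0]
    - [40,40,0]
    - [40,40,0]
  rotation:
    - [0,0,-0.022]
    - [0,0,-0.022]
    - [0,0,-0.022]
    - [0,0,-0.022]
    - [0,0,-0.022]
    - [0,0,-0.022]
    - [0,0,-0.022]
    - [0,0,-0.022]
    - [0,0,-0.022]
    - [0,0,-0.022]
  hand: [0.7,0.7,0.7,0.7,0.7,0.7,0.7,0.7,0.7,0.7]

```text
clock: 1.35
eef_pos: [580.7, -118.2, 205.2]
eef_rot: [-3.141, 0.0, 0.112]
wrist_force: [0.2, -0.7, 0.5]
finger_gap: 65.9
finger_force: 0.0
```

Call:
move_arm:
  dp:
    - [17,20,0]
    - [17,20,0]
    - [17,20,0]
    - [17,20,0]
    - [17,19,0]
    - [0,0,-18]
    - [0,0,-18]
    - [0,0,-18]
  rotation:
    - [0.099,0.011,0]
    - [0.099,0.011,0]
    - [0.099,0.011,0]
    - [0.099,0.011,0]
    - [0.099,0.011,0]
    - [0.1,0.012,0]
    - [0.1,0.012,0]
    - [0,0,0]
  hand: [0.7,0.7,0.7,0.7,0.7,0.7,0.7,0.7]

```text
clock: 2.35
eef_pos: [664.3, -21.8, 149.0]
eef_rot: [-2.442, 0.003, 0.111]
wrist_force: [1.0, -0.5, -0.2]
finger_gap: 65.8
finger_force: 0.0
```

Call:
move_arm:
  dp:
    - [-1.4,14.3,-16]
    - [-1.4,14.3,-16]
    - [-1.4,14.3,-16]
    - [-1.4,14.3,-16]
    - [-1.4,14.3,-16]
    - [0,0,0]
    - [0,0,0]
  rotation:
    - [0,0,0]
    - [0,0,0]
    - [0,0,0]
    - [0,0,0]
    - [0,0,0]
    - [0,0,0]
    - [0,0,0]
  hand: [0.7,0.7,0.7,0.7,0.7,0.7,0.7]

```text
clock: 3.22
eef_pos: [658.0, 50.4, 72.0]
eef_rot: [-2.443, -0.001, 0.112]
wrist_force: [0.1, -0.1, 1.0]
finger_gap: 66.0
finger_force: 0.0
```

```bash
python3 - <<'E'
from h import *
S=snap('side','s1');T=snap('top','t1')
b=S['image'][140:255,215:345,::-1];a=T['image'][110:235,270:370,::-1]
im=np.hstack([cv2.resize(b,(452,400),interpolation=cv2.INTER_CUBIC),cv2.resize(a,(320,400),interpolation=cv2.INTER_CUBIC)]);cv2.imwrite('pics/v1.png',im)
print(manip.read_state()['joints'].round(2))
E
```

```text
[-0.23  0.8   1.23  0.66  1.42  1.02]
```

View pics/v1.png

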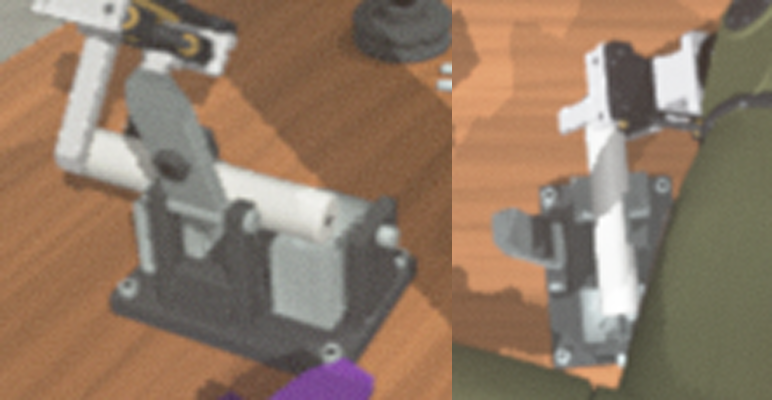

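The fingers straddle the shaft near its free end, and the arm clears the jig. I'll drop 4 mm and grip.

Call:
move_arm:
  dp:
    - [0,0,-4]
    - [0,0,0]
    - [0,0,0]
    - [0,0,0]
    - [0,0,0]
    - [0,0,0]
    - [0,0,0]
  rotation:
    - [0,0,0]
    - [0,0,0]
    - [0,0,0]
    - [0,0,0]
    - [0,0,0]
    - [0,0,0]
    - [0,0,0]
  hand: [0.7,0.2,0.2,0.2,0.2,0.2,0.2]
  newtons: 30

```text
clock: 4.2
eef_pos: [657.7, 50.5, 67.5]
eef_rot: [-2.442, 0.0, 0.112]
wrist_force: [1.0, -3.0, -0.4]
finger_gap: 35.5
finger_force: 30.0
```

Call:
move_arm:
  dp:
    - [-4,-0.45,0]
    - [-4,-0.45,0]
    - [-4,-0.45,0]
    - [-4,-0.45,0]
    - [0,0,0]
  rotation:
    - [0,0,0]
    - [0,0,0]
    - [0,0,0]
    - [0,0,0]
    - [0,0,0]
  hand: [0.2,0.2,0.2,0.2,0.2]

```text
clock: 4.82
eef_pos: [641.4, 48.7, 67.5]
eef_rot: [-2.442, 0.001, 0.112]
wrist_force: [-0.3, -4.4, 0.9]
finger_gap: 35.4
finger_force: 30.0
```

Call:
move_arm:
  dp:
    - [-2,-0.2,0]
    - [-2,-0.2,0]
    - [0,0,0]
  rotation:
    - [0,0,0]
    - [0,0,0]
    - [0,0,0]
  hand: [0.2,0.2,0.2]

```text
clock: 5.2
eef_pos: [637.9, 48.4, 67.6]
eef_rot: [-2.442, -0.0, 0.112]
wrist_force: [3.1, -3.3, -0.5]
finger_gap: 35.4
finger_force: 30.0
```

Call:
move_arm:
  dp:
    - [-1.5,-0.2,0]
    - [-1.5,-0.2,0]
    - [0,0,0]
  rotation:
    - [0,0,0]
    - [0,0,0]
    - [0,0,0]
  hand: [0.2,0.2,0.2]

```text
clock: 5.58
eef_pos: [634.9, 48.0, 67.6]
eef_rot: [-2.442, -0.0, 0.112]
wrist_force: [3.2, -3.7, -0.8]
finger_gap: 35.6
finger_force: 30.0
```

Call:
move_arm:
  dp:
    - [-1.5,-0.2,0]
    - [-1.5,-0.2,0]
    - [0,0,0]
  rotation:
    - [0,0,0]
    - [0,0,0]
    - [0,0,0]
  hand: [0.2,0.2,0.2]

```text
clock: 5.95
eef_pos: [633.9, 47.9, 68.1]
eef_rot: [-2.443, -0.005, 0.11]
wrist_force: [19.9, 1.5, -4.1]
finger_gap: 35.3
finger_force: 30.0
```

The shaft is against the stop (20 N). I'll ease off and then swing about the axis.

Call:
move_arm:
  dp:
    - [1.3,0.1,0]
    - [0.24,-2.15,-1.56]
    - [0.26,-2.34,-1.25]
    - [0.28,-2.51,-0.91]
    - [0.29,-2.58,-0.55]
    - [0.3,-2.66,-0.19]
    - [0,0,0]
  rotation:
    - [0,0,0]
    - [-0.139,-0.0158,0]
    - [-0.139,-0.0158,0]
    - [-0.139,-0.0158,0]
    - [-0.139,-0.0158,0]
    - [-0.139,-0.0158,0]
    - [0,0,0]
  hand: [0.2,0.2,0.2,0.2,0.2,0.2,0.2]

```text
clock: 6.82
eef_pos: [634.9, 36.2, 63.8]
eef_rot: [3.139, -0.002, 0.115]
wrist_force: [5.7, -5.3, 2.7]
finger_gap: 35.0
finger_force: 30.0
```

Call:
move_arm:
  dp:
    - [0.3,-2.66,0.19]
    - [0.29,-2.58,0.55]
    - [0.28,-2.51,0.91]
    - [0.26,-2.34,1.25]
    - [0.24,-2.15,1.56]
    - [0,0,0]
  rotation:
    - [-0.139,-0.0158,0]
    - [-0.139,-0.0158,0]
    - [-0.139,-0.0158,0]
    - [-0.139,-0.0158,0]
    - [-0.139,-0.0158,0]
    - [0,0,0]
  hand: [0.2,0.2,0.2,0.2,0.2,0.2]

```text
clock: 7.58
eef_pos: [636.3, 23.4, 67.9]
eef_rot: [2.438, -0.0, 0.115]
wrist_force: [8.5, -5.4, 3.7]
finger_gap: 35.2
finger_force: 30.1
```

```bash
cat > look.py <<'E'
from h import *
import sys
T=snap('top',sys.argv[1]);p=np.load('jig.npy')
xs=np.arange(-100,140,.5); qs=np.arange(30,-30,-.5)
uv=proj(T,J(p,np.array([[(x,y,96) for x in xs] for y in qs]).reshape(-1,3))).astype(np.float32).reshape(len(qs),len(xs),2)
a=cv2.remap(T['image'],uv[...,0],uv[...,1],cv2.INTER_CUBIC)
cv2.imwrite(f'pics/{sys.argv[1]}r.png',cv2.resize(a,None,fx=1.66,fy=2.5,interpolation=cv2.INTER_CUBIC)[...,::-1])
g=a.mean(2)
for x in range(-70,90,10):
    col=g[:,int((x+98)*2):int((x+102)*2)].mean(1); print(x,col[10:120:4].round().astype(int))
E
python3 look.py t2
```

```text
-70 [207 199 193 209 231 240 222 202 196 201 213 222 225 226 225 222 220 218
 216 206 189 166 150 147 146 147 149 148]
-60 [223 219 216 224 240 249 252 246 227 212 211 219 226 227 226 223 219 216
 213 207 195 179 168 167 165 162 159 152]
-50 [236 233 225 221 237 250 252 254 254 250 237 227 224 224 224 222 220 218
 213 204 190 180 177 175 172 167 161 152]
-40 [168 168 180 209 239 251 253 253 253 254 253 249 239 228 221 220 219 218
 216 205 182 154 140 137 134 129 125 123]
-30 [105 114 142 201 248 252 254 253 254 254 254 254 255 249 237 224 217 218
 215 201 178 138 104  95  94  97  95  96]
-20 [ 87  90 134 196 238 255 251 246 241 238 237 238 240 241 241 238 234 228
 217 204 171 132 109  97  95  98 104 104]
-10 [ 82  95 139 201 242 252 249 245 241 238 238 238 240 241 243 244 249 246
 231 208 170 131 105  96  98  98  98 100]
0 [ 80 100 143 210 255 252 248 243 240 238 238 239 239 240 241 243 246 248
 237 211 181 147 126 124 122 122 122 119]
10 [ 82  90 133 197 243 255 251 245 241 239 239 239 239 240 241 241 240 236
 219 196 164 134 119 116 118 120 122 115]
20 [ 84  84 118 173 228 255 250 246 241 238 239 240 240 240 242 245 249 244
 227 203 163 126 106  99 102 104 105 105]
30 [173 166 159 154 162 176 188 202 214 229 244 251 253 253 250 247 240 230
 219 199 178 164 156 155 155 156 156 155]
40 [118 118 125 143 162 174 187 195 201 210 218 223 227 230 235 234 230 229
 218 196 168 140 128 128 129 131 138 139]
50 [121 119 128 145 162 178 188 196 204 210 218 224 225 224 221 219 218 218
 212 198 168 140 127 124 128 128 131 131]
60 [120 120 129 145 164 178 186 196 205 210 218 224 224 225 224 221 220 216
 208 189 164 141 127 125 125 127 129 129]
70 [141 148 163 168 170 177 187 198 204 212 219 223 225 224 222 221 219 217
 208 186 157 132 121 121 122 122 122 121]
80 [118 140 187 231 246 243 226 209 200 202 208 207 203 201 199 199 201 203
 197 182 155 133 128 128 131 134 130 121]
```

View pics/t2r.png

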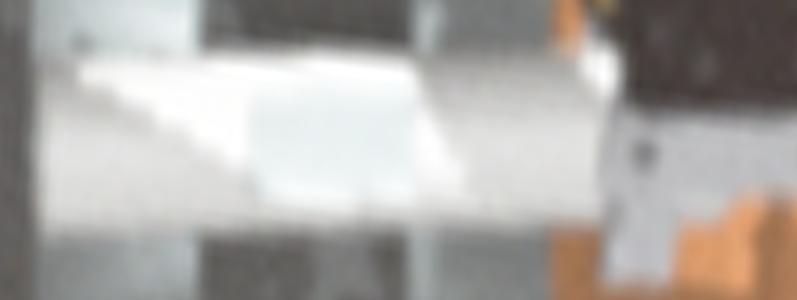

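The top view shows the bluish flat now roughly centred on top (image columns 250–415, rows about 80–195; the shaft spans rows 50–228). I'll measure its colour edges to sub-pixel.

```bash
python3 - <<'E'
from h import *
T=load('t2');p=np.load('jig.npy')
qs=np.arange(24,-20,-1.)
def prof(x0,x1):
    xs=np.arange(x0,x1,1.)
    uv=proj(T,J(p,np.array([[(x,y,96) for x in xs] for y in qs]).reshape(-1,3))).astype(np.float32).reshape(len(qs),len(xs),2)
    return cv2.remap(T['image'].astype(np.float32),uv[...,0],uv[...,1],cv2.INTER_LINEAR).mean(1)
f=prof(-20,20);e=prof(-35,-29);h=prof(-60,-50)
for i,y in enumerate(qs): print(y,f[i].round(),round(f[i,2]-f[i,0],1),'|',e[i].round(),round(e[i,2]-e[i,0],1))
E
```

```text
24.0 [91. 89. 86.] -4.5 | [109. 108. 108.] -1.8
23.0 [100.  98.  96.] -4.1 | [117. 116. 115.] -1.7
22.0 [116. 114. 113.] -3.3 | [133. 132. 131.] -1.3
21.0 [140. 139. 137.] -2.7 | [148. 148. 147.] -0.9
20.0 [167. 167. 165.] -2.2 | [169. 170. 169.] -0.8
19.0 [195. 195. 194.] -1.9 | [198. 199. 197.] -0.9
18.0 [220. 220. 219.] -1.1 | [227. 228. 226.] -0.9
17.0 [237. 238. 237.] -0.4 | [241. 242. 240.] -0.8
16.0 [247. 248. 247.] 0.3 | [245. 246. 245.] -0.5
15.0 [249. 250. 250.] 0.7 | [250. 250. 250.] -0.1
14.0 [249. 251. 250.] 1.3 | [252. 252. 252.] -0.0
13.0 [248. 250. 250.] 2.1 | [252. 253. 252.] -0.0
12.0 [245. 248. 248.] 3.2 | [253. 253. 253.] -0.0
11.0 [242. 246. 246.] 4.2 | [253. 253. 253.] -0.1
10.0 [240. 245. 245.] 5.1 | [253. 253. 253.] -0.2
9.0 [238. 243. 243.] 5.8 | [253. 253. 253.] -0.3
8.0 [236. 242. 242.] 6.3 | [254. 254. 253.] -0.4
7.0 [235. 241. 241.] 6.6 | [254. 254. 254.] -0.2
6.0 [234. 241. 241.] 6.7 | [254. 254. 254.] -0.1
5.0 [234. 240. 241.] 6.9 | [254. 254. 254.] -0.1
4.0 [234. 241. 241.] 7.0 | [254. 254. 254.] -0.3
3.0 [234. 241. 241.] 7.1 | [254. 254. 254.] -0.5
2.
[... 412 characters left out ...]
45.] 4.6 | [221. 221. 219.] -1.9
-7.0 [241. 245. 245.] 4.0 | [219. 219. 217.] -2.0
-8.0 [242. 245. 245.] 3.0 | [219. 219. 217.] -2.2
-9.0 [239. 241. 241.] 2.1 | [219. 218. 216.] -2.3
-10.0 [233. 235. 234.] 1.1 | [216. 216. 214.] -2.5
-11.0 [225. 227. 226.] 0.3 | [213. 212. 211.] -2.6
-12.0 [215. 216. 215.] -0.8 | [210. 209. 208.] -2.6
-13.0 [203. 204. 202.] -1.8 | [201. 200. 199.] -2.4
-14.0 [189. 189. 187.] -2.4 | [191. 190. 189.] -2.3
-15.0 [172. 171. 169.] -2.5 | [179. 179. 177.] -2.2
-16.0 [154. 153. 151.] -2.3 | [161. 159. 158.] -2.8
-17.0 [138. 138. 136.] -2.1 | [142. 140. 139.] -3.3
-18.0 [126. 126. 124.] -2.1 | [122. 119. 118.] -3.9
-19.0 [118. 117. 116.] -2.3 | [112. 109. 108.] -4.2
```

The flat is centred to within about 0.05–0.1 rad. I'll add a small extra turn, release and retreat; the leaf's pad will square it up.

Call:
move_arm:
  dp:
    - [0.1,-0.7,0.65]
    - [0,0,0]
    - [0,0,0]
    - [0,0,0]
    - [0,0,0]
    - [-1.5,13.5,14.5]
    - [-1.5,13.5,14.5]
    - [-1.5,13.5,14.5]
    - [-1.5,13.5,14.5]
    - [-1.5,13.5,14.5]
  rotation:
    - [-0.05,-0.0056,0]
    - [0,0,0]
    - [0,0,0]
    - [0,0,0]
    - [0,0,0]
    - [0,0,0]
    - [0,0,0]
    - [0,0,0]
    - [0,0,0]
    - [0,0,0]
  hand: [0.2,0.2,0.7,0.7,0.7,0.7,0.7,0.7,0.7,0.7]

```text
clock: 8.88
eef_pos: [628.2, 91.2, 141.7]
eef_rot: [2.392, -0.001, 0.113]
wrist_force: [0.1, -0.1, 0.3]
finger_gap: 65.8
finger_force: 0.0
```

```bash
python3 - <<'E'
from h import *
p=np.load('jig.npy')
print(manip.read_state()['eef_pos'],manip.read_state()['eef_rot'])
prev=None
for a in [2.0,1.8,1.6,1.4,1.2,1.0,.8,.6,.4,.2,.1,0]:
    g=12.5*np.sin(a); r=100
    q=[0,56-r*np.cos(a)+(6+g)*np.sin(a),112+r*np.sin(a)+(6+g)*np.cos(a)]
    w=J(p,q)[0]; print(a,w.round(1),None if prev is None else (w-prev).round(1)); prev=w
E
python3 look.py t3 | sed -n 5,10p
```

```text
[628.19376374  91.22298093 141.74856395] [ 2.39194680e+00 -8.58726156e-04  1.12979873e-01]
2.0 [529.9 136.2 195.7] None
1.8 [531.8 119.4 205.3] [  1.9 -16.9   9.6]
1.6 [533.9 100.5 211.4] [  2.1 -18.9   6.2]
1.4 [536.2  80.2 213.7] [  2.3 -20.2   2.2]
1.2 [538.5  59.5 211.6] [  2.3 -20.7  -2.1]
1.0 [540.8  39.3 205.1] [  2.3 -20.2  -6.5]
0.8 [543.   20.6 194.2] [  2.1 -18.7 -10.9]
0.6 [544.8   4.5 179.2] [  1.8 -16.1 -14.9]
0.4 [546.2  -8.1 161. ] [  1.4 -12.6 -18.3]
0.2 [547.2 -16.5 140.2] [  1.   -8.4 -20.8]
0.1 [547.4 -19.  129.2] [  0.3  -2.4 -11. ]
0 [547.6 -20.2 118. ] [  0.1  -1.2 -11.2]
-50 [235 231 225 226 240 251 253 254 254 250 240 230 224 225 223 221 220 219
 213 201 186 176 175 174 173 169 162 153]
-40 [170 172 186 216 243 252 253 253 253 254 255 253 243 231 222 220 219 217
 214 203 183 156 142 140 136 130 125 122]
-30 [108 117 149 206 248 253 254 253 253 254 254 254 255 252 245 233 221 219
 213 195 169 132 104  98  95  96  98  98]
```

View pics/t3.png

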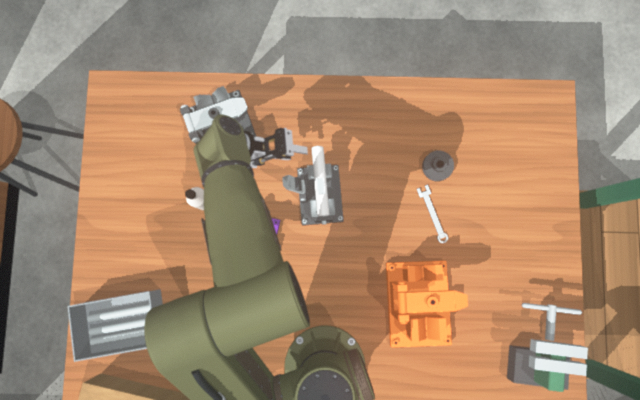

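The top view shows the arm clear to the left of the shaft (tool at about (300,150)) and the bystanders untouched. Next I'll right the tool, shut the fingers and go behind the leaf.

Call:
move_arm:
  dp:
    - [0,7,10]
    - [0,7,10]
    - [0,7,10]
    - [0,7,10]
    - [0,7,10]
    - [0,7,10]
    - [0,8,10]
    - [0,8,10]
    - [0,0,0]
  rotation:
    - [0.0931,0.0106,0]
    - [0.0931,0.0106,0]
    - [0.0931,0.0106,0]
    - [0.0931,0.0106,0]
    - [0.0931,0.0106,0]
    - [0.0931,0.0106,0]
    - [0.0931,0.0106,0]
    - [0.0931,0.0106,0]
    - [0,0,0]
  hand: [0,0,0,0,0,0,0,0,0]

```text
clock: 10.05
eef_pos: [628.7, 147.4, 221.4]
eef_rot: [3.141, -0.001, 0.111]
wrist_force: [0.6, -0.1, 0.0]
finger_gap: 0.6
finger_force: 0.0
```

Call:
move_arm:
  dp:
    - [-20,0,0]
    - [-20,0,0]
    - [-20,0,0]
    - [-20,0,0]
    - [-18,0,0]
    - [0,0,-10]
    - [0,0,-10]
    - [0,-2,-4]
    - [0,0,0]
  rotation:
    - [0,0,0]
    - [0,0,0]
    - [0,0,0]
    - [0,0,0]
    - [0,0,0]
    - [0,0,0]
    - [0,0,0]
    - [0,0,0]
    - [0,0,0]
  hand: [0,0,0,0,0,0,0,0,0]

```text
clock: 11.18
eef_pos: [530.5, 145.8, 195.9]
eef_rot: [3.141, 0.001, 0.112]
wrist_force: [0.1, 0.9, -0.0]
finger_gap: 0.2
finger_force: 0.0
```

Call:
move_arm:
  dp:
    - [0.7,-13,5]
    - [0.7,-13,4.5]
    - [1,-9.5,3.1]
    - [1,-9.5,3.1]
    - [1.1,-10,1.1]
    - [1.2,-10,1.1]
    - [1.2,-10.4,-1]
    - [1.2,-10.4,-1]
    - [1.2,-10,-3.2]
    - [1.2,-10,-3.2]
  rotation:
    - [0,0,0]
    - [0,0,0]
    - [0,0,0]
    - [0,0,0]
    - [0,0,0]
    - [0,0,0]
    - [0,0,0]
    - [0,0,0]
    - [0,0,0]
    - [0,0,0]
  hand: [0,0,0,0,0,0,0,0,0,0]

```text
clock: 12.42
eef_pos: [540.9, 39.6, 205.8]
eef_rot: [3.141, -0.0, 0.112]
wrist_force: [-0.2, 1.0, 0.1]
finger_gap: 0.5
finger_force: 0.8
```

Call:
move_arm:
  dp:
    - [1,-9.4,-5.5]
    - [1,-9.4,-5.5]
    - [0.9,-8,-7.5]
    - [0.9,-8,-7.5]
    - [0.7,-6.3,-9]
    - [0.7,-6.3,-9.2]
    - [0.5,-4.2,-10.4]
    - [0,0,0]
  rotation:
    - [0,0,0]
    - [0,0,0]
    - [0,0,0]
    - [0,0,0]
    - [0,0,0]
    - [0,0,0]
    - [0,0,0]
    - [0,0,0]
  hand: [0,0,0,0,0,0,0,0]

```text
clock: 13.42
eef_pos: [546.1, -11.5, 150.4]
eef_rot: [-3.141, 0.002, 0.112]
wrist_force: [0.5, 0.1, -0.3]
finger_gap: 0.5
finger_force: 0.0
```

Call:
move_arm:
  dp:
    - [0.5,-3.5,-10]
    - [0.3,-2.5,-9]
    - [0,-1.5,-5]
    - [0,0,0]
  rotation:
    - [0,0,0]
    - [0,0,0]
    - [0,0,0]
    - [0,0,0]
  hand: [0,0,0,0]

```text
clock: 13.92
eef_pos: [547.1, -18.9, 127.0]
eef_rot: [3.142, 0.001, 0.112]
wrist_force: [0.0, 0.1, -0.4]
finger_gap: 0.7
finger_force: 0.0
```

Call:
move_arm:
  dp:
    - [0,-0.5,-3]
    - [0,0,-2]
    - [0,0,0]
  rotation:
    - [0,0,0]
    - [0,0,0]
    - [0,0,0]
  hand: [0,0,0]

```text
clock: 14.3
eef_pos: [547.3, -19.3, 122.4]
eef_rot: [3.141, 0.0, 0.113]
wrist_force: [-0.9, 0.2, -0.1]
finger_gap: 0.6
finger_force: 0.0
```

Call:
move_arm:
  dp:
    - [0,0,-2]
    - [0,0,-2]
    - [0,0,0]
  rotation:
    - [0,0,0]
    - [0,0,0]
    - [0,0,0]
  hand: [0,0,0]

```text
clock: 14.68
eef_pos: [547.4, -19.4, 119.2]
eef_rot: [3.141, -0.001, 0.112]
wrist_force: [-2.9, -0.5, 8.1]
finger_gap: 0.5
finger_force: 4.2
```

```bash
python3 - <<'E'
from h import *
S=snap('side','s4')
b=S['image'][140:255,215:345,::-1]
cv2.imwrite('pics/v4.png',cv2.resize(b,None,fx=5,fy=5,interpolation=cv2.INTER_CUBIC))
E
```

```text
(no output)
```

View pics/v4.png

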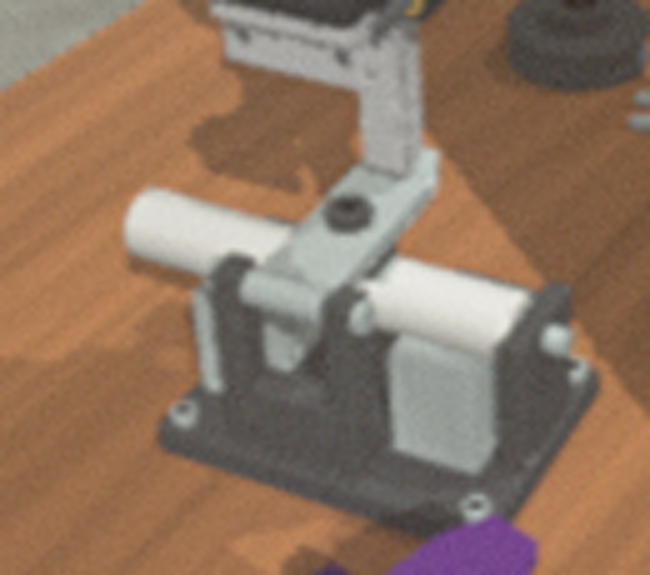

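The leaf is folded over with the finger on its nose (crop (395,165)). I'll press harder to seat it.

Call:
move_arm:
  dp:
    - [0,0,-1]
    - [0,0,-1]
    - [0,0,-1]
    - [0,0,0]
    - [0,0,0]
  rotation:
    - [0,0,0]
    - [0,0,0]
    - [0,0,0]
    - [0,0,0]
    - [0,0,0]
  hand: [0,0,0,0,0]

```text
clock: 15.35
eef_pos: [547.7, -19.4, 118.6]
eef_rot: [3.141, -0.002, 0.113]
wrist_force: [-14.5, -0.6, 33.2]
finger_gap: 0.5
finger_force: 17.6
```

Call:
move_arm:
  dp:
    - [0,0,3]
    - [0,0,10]
    - [0,0,30]
    - [0,0,40]
    - [-10,-40,20]
    - [-10,-40,0]
    - [-10,-40,0]
    - [-10,-40,0]
    - [-10,-40,0]
    - [0,0,0]
  rotation:
    - [0,0,0]
    - [0,0,0]
    - [0,0,0]
    - [0,0,0]
    - [0,0,0]
    - [0,0,0]
    - [0,0,0]
    - [0,0,0]
    - [0,0,0]
    - [0,0,0]
  hand: [0,0,0,0,0,0,0,0,0,0]

```text
clock: 16.6
eef_pos: [496.7, -221.2, 218.5]
eef_rot: [3.141, 0.0, 0.109]
wrist_force: [0.2, 1.0, -0.2]
finger_gap: 0.6
finger_force: 0.0
```

```bash
python3 - <<'E'
from h import *
S=snap('side','s5');T=snap('top','t5');p=np.load('jig.npy')
ims=[]
for c,(x0,y0,w,h) in ((S,(230,165,110,90)),(T,(290,130,70,100))):
    im=cv2.resize(c['image'][y0:y0+h,x0:x0+w,::-1],None,fx=4,fy=4,interpolation=cv2.INTER_CUBIC)
    for X,col in (((-88,0,82),(0,0,255)),((122,0,82),(0,255,0)),((122,0,100),(0,255,0)),((0,-54,118),(255,0,0)),((0,-70,112),(255,0,255))):
        u=(proj(c,J(p,X))[0]-[x0,y0]+.5)*4; cv2.circle(im,tuple(int(v) for v in u),2,col,-1)
    ims.append(cv2.copyMakeBorder(im,0,400-im.shape[0],0,0,cv2.BORDER_CONSTANT))
cv2.imwrite('pics/v5.png',np.hstack(ims))
E
```

```text
(no output)
```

View pics/v5.png

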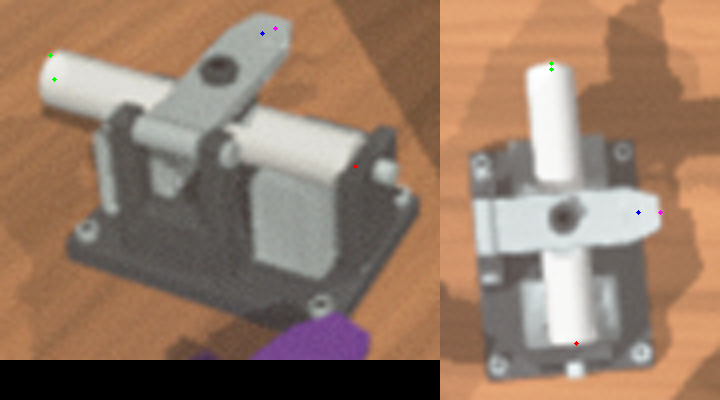

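The views show the leaf home across the shaft, the shaft's end at the stop (red mark) and its free end on the predicted point (green marks). The arm is clear, so I'll hand in.

```bash
python3 -c "
from cell import manip
print(manip.sign_off())"
```

```text
the job is handed in; nothing more can be done
None
```

I set the shaft in the jig and handed the job in. It is against the end stop with its flat up, the leaf is pressed home on the flat, and the gripper is clear. The hand-in returned no verdict. I judged "flat up" from the leaf seating under 33 N, not from a direct angle measurement.

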